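# Pin the cradle of the leather work rest and move its locked sleeve on by one hole

## Task

Make the leather work rest ready for the next piece: first push the brass headed hinge pin, which stands proud of the blue fork, straight down until its head is fully seated. Then pull up the red knob of the lock plunger, slide the blue sleeve along its tube to the very next hole towards the yellow end, without running past it, and let the plunger go fully down into that hole. Finish while still holding the red knob with the plunger fully home (do not let go), and leave the other things on the bench where they are.

Things in the scene. Friction and masses are not known exactly. Their poses are not given: they have to be found in the camera images.
- rail: Fixed work rest, screwed down: a steel base plate 90 x 400 x 8 mm carrying a level square aluminium tube, 40 x 40 mm, 360 mm long, its top face 80 mm above the bench, with lock holes every 50 mm along the top. Origin on the bench under the middle of the tube; its y axis runs along the tube to the end post of YELLOW plastic (the other post is dark), its x axis points level to the padded cradle's side, z up. End posts reach 90 mm high, 198 mm from the origin.
- next_hole (a point): Mouth of the next lock hole, on top of the tube (80 mm above the bench), 50 mm further towards the yellow end than the plunger at the start; 14 mm wide for the 11 mm round-nosed plunger. Fixed; axes as rail.
- sleeve (a joint): How far the blue sleeve (52 x 80 x 52 mm, its top 86 mm above the bench) has slid towards the yellow end, m: 0 at the start, locked there by the plunger to within about 2 mm; 0.050 at the next hole. Stays where it is left, drags with 1.5 N. It carries plunger, fork, hinge pin and cradle along.
- knob (a point): Centre of the red plunger knob, an upright cylinder 30 mm across and 26 mm high; 123 mm above the bench when the plunger is home. Under it a steel collar, 26 mm across, up to 104 mm above the bench. Axes as rail.
- plunger (a joint): How far the plunger is pulled up, m: 0 fully home in a hole, 0.024 pulled to its stop; above 0.014 its nose is clear of the tube. A spring pushes it down, 4.5 N when home and 8 N fully up; let go between holes it rests on the tube at 0.014.
- pin_head (a point): Centre of the top of the brass hinge pin's round flat head (26 mm across, 8 mm thick), 90 mm from the knob's axis on the cradle's side. The 12 mm shank stands upright, already started in the aligned fork and lug holes. Head top 104 to 116 mm above the bench at the start, 86 mm when seated. Axes as rail.
- hinge_pin (a joint): How far the hinge pin is pushed down, m: somewhere in 0 to 0.012 at the start, 0.030 with the head fully seated on the fork. It slides stiffly (about 5 N) and stays where it is left.
- glue_bottle_mid (a point): Bystander: loose blue conical glue bottle, 72 mm wide at the foot, 165 mm high; point on its axis 50 mm up.
- glue_jar_mid (a point): Bystander: loose white jar with yellow lid, 70 mm across, 85 mm high; point on its axis 40 mm up.
- awl_grip (a point): Bystander: loose awl with orange handle, 150 mm long, lying on the bench; point in the handle.
- rivet_tray_mid (a point): Bystander: loose red tray 70 x 100 x 25 mm; its centre.
- burnisher_mid (a point): Bystander: loose dark wooden spool, 44 mm across, 50 mm high; its centre.
- mallet_grip (a point): Bystander: loose wooden mallet, 260 mm long, lying on the bench; point in the handle.
- spanner_grip (a point): Bystander: loose steel spanner, 180 mm long, lying on the bench; point in the handle.

How it is judged:
On the way, in this order (a step that is already met when the one before it is completed fails the run):
1. The hinge pin's head is seated while the sleeve is still locked in its first hole (value of joint hinge_pin above 0.0285 m and value of joint sleeve below 0.01 m and value of joint plunger below 0.008 m), for 0.2 s.
2. The plunger is pulled clear of the first hole (value of joint plunger above 0.013 m and value of joint sleeve below 0.01 m), for 0.02 s.
3. The sleeve is at the next hole with the plunger fully down in it (value of joint sleeve between 0.046 and 0.054 m and value of joint plunger below 0.003 m), for 0.2 s.
At the end, for the whole second after the job is handed in: Hinge pin within 1.5 mm of fully seated, sleeve within 4 mm of the next hole, plunger within 3 mm of fully home, and the fingers still holding the red knob (at least 1.5 N of contact) through the last second (all of step 3 and value of joint hinge_pin above 0.0285 m and contact force between the fingers and plunger above 1.5 N); the arm keeps its last pose, push and grip.
It fails at once if The sleeve runs past the next hole by more than 25 mm (value of joint sleeve above 0.075 m).
It fails at once if A bystander is moved by more than 30 mm (distance of any of glue_bottle_mid, glue_jar_mid, awl_grip, rivet_tray_mid, burnisher_mid, mallet_grip, spanner_grip from where it was at the start of the episode above 0.03 m).
It also fails if it takes over 43 s, if anything falls off the work surface, if the arm or the gripper's body presses on something with over 40 N, if the wrist force passes 120 N, or if a joint passes its speed limit or range.

## Robot

A 7-joint arm with a two-finger parallel gripper is mounted at the origin on the work surface. World frame = base frame: x ahead of the robot, y to its left, z up, the work surface at z = 0. Lengths are in m, angles in rad, forces in N, time in s.
With the tool pointing down it reaches from about 0.425 to 0.95 m from the base axis. Payload 16.7 kg.
Tool frame: the origin (TCP) lies at the centre of the arm's flange, where the gripper is bolted on; the fingertips stand 199 mm ahead of it and the grasp point (between the pads) lies 180 mm ahead of it (manip.grip_point_offset is the distance from the TCP to the grasp point, in m); z points along the fingers, y is the line along which they close (so a half turn about z gives the same grasp; the last joint's range is limited). The gripper opens to 94 mm and grips with 3 to 60 N. Pads are 16 mm wide; open, the fingers measure 119 mm over their backs; the gripper's body (75 mm by 177 mm) begins 78 mm behind the grasp point.
Start: joints at [1.054, 0.426, 0.074, 1.606, -0.034, 1.111, -0.067], TCP at [0.242, -0.63, 0.405] pointing down, gripper open.
Joint ranges: [-2.85, 2.85], [-0.5, 2.14], [-1.23, 1.37], [0.21, 2.46], [-1.02, 4.16], [0.16, 2.05], [-2.73, 2.73]. Speed limits (rad/s): [1.89, 1.89, 2.39, 2.39, 3.01, 3.01, 3.01].

## Interface

Orientations are given as a rotation vector (axis times angle).
In Python, from plant import manip gives the robot as it stands. The module is installed in compiled form; this text tells all that it offers.
- The arm moves only by the shell command python3 -m crank 'ROWS'. ROWS is JSON, a list of rows, each a list of 7 numbers: the shift along the tool's x, y, z in mm, then the turn, a rotation vector about the tool's x, y, z in rad, then the opening in per cent of the stroke, from 0 (shut) to 100 (fully open). In form: [[dx, dy, dz, wx, wy, wz, claw], ...]. A call has 1 to 10 rows; each row shifts and turns the commanded pose from where the row before left it, along the tool's axes as they then stand; what a row does not reach is not made up. A row lasts 1/10 s, in which the tool goes at most 50 mm and 8.59 degrees, less where a joint would pass 70% of its speed; a pose out of reach is approached as far as the arm can. A call with a gripper value outside its range is refused whole. The fingers move at their own pace and stop on an object; the grip force is fixed at half the most. Time passes only in rows, so rows that do not move let the fingers close. It gives the time, the measured TCP pose, the force, the opening and the grip force at its end, in the units of the state.
- manip.state(): the state, without advancing time (a new reading comes with each control period).
- manip.get_image(name): name is "scene" or "top" or "wrist"; returns the picture (384x512x3 uint8, blue, green, red); there is no depth.
- manip.calibration(name): a dict with "fov_y" (degrees; the focal length in pixels is half the picture's height over the tangent of half this angle, whatever the lens; pixels are square), "cx", "cy" (the principal point, pixels), "pose" (4x4, takes a point from camera to world coordinates). Camera axes: x right, y down, z forward; pixel columns grow to the right and rows downward; lengths in m; the calibration is good to about 2 mm. A picture is of the moment at which its call begins: read the wrist's pose just before it. calibration takes no time and is no camera call; for the wrist camera it gives the pose at the moment of the call.
- manip.job_done(): hands the job in; it is judged then, once.
The state is a dict: "time": time; "joint_pos": joint angles; "qd": joint speeds; "joint_torque": joint torques, N m; "ee_pos": TCP position; "eef_rot": TCP orientation; "contact_force": force on the tool from outside, world axes, zero at the start; "moment": the same for the moment, N m; "width": finger opening in m; "grip_force": force on a finger pad.
Only numpy, scipy, OpenCV 4.12 (cv2) and the standard library are available. Lean on these libraries where they do the work, as an engineer would, in place of code of your own. Each camera call takes 0.05 s, during which the arm holds its last target. There are 200 camera calls.

## Working session

There is one attempt and no reset: what is moved stays moved. The work goes in short steps, Python scripts to look and compute and a shell command to move; the robot and the scene stay as the last step left them, time stands still between calls to the robot, and variables do not carry over. Pictures are saved under pics/ and viewed, at most 10 in all, crops included, and the job is handed in when it is done.

```bash
mkdir -p pics
cat > h.py <<'E'
import numpy as np, cv2
from plant import manip
from scipy.spatial.transform import Rotation as R
def ray(c,u,v):
    f=192/np.tan(np.radians(c["fov_y"])/2); P=np.array(c["pose"])
    d=P[:3,:3]@np.array([(u-c["cx"])/f,(v-c["cy"])/f,1]); return P[:3,3],d
def onz(c,u,v,z):
    o,d=ray(c,u,v); return o+d*(z-o[2])/d[2]
def proj(c,p):
    f=192/np.tan(np.radians(c["fov_y"])/2); P=np.array(c["pose"]); q=P[:3,:3].T@(np.array(p)-P[:3,3]); return f*q[:2]/q[2]+[c["cx"],c["cy"]]
def blobs(im,lo,hi,n=4,amin=30):
    h=cv2.cvtColor(im,cv2.COLOR_BGR2HSV); m=cv2.inRange(h,np.array(lo),np.array(hi))
    k,l,s,c=cv2.connectedComponentsWithStats(m)
    return sorted([(int(s[i,4]),c[i].round(1).tolist(),s[i,:4].tolist()) for i in range(1,k) if s[i,4]>amin],reverse=True)[:n]
def totool(p): # world displacement target for TCP -> tool mm
    s=manip.state(); return R.from_rotvec(s["eef_rot"]).inv().apply(np.array(p)-s["ee_pos"])*1000
E
python3 - <<'E'
from h import *
s=manip.state(); print({k:np.round(v,3).tolist() for k,v in s.items()}, manip.grip_point_offset)
a=[manip.get_image(n) for n in("scene","top")]
for n,i in zip(("scene","top"),a):
    cv2.imwrite(f"pics/{n}0.png",i); c=manip.calibration(n); print(n,c["fov_y"],c["cx"],c["cy"],np.round(c["pose"],3).tolist())
    for nm,lo,hi in(("red",(0,150,80),(6,255,255)),("yel",(24,120,100),(34,255,255)),("blue",(100,120,60),(125,255,255)),("brass",(15,80,80),(24,255,255))): print(nm,blobs(i,lo,hi))
cv2.imwrite("pics/a.png",np.hstack([cv2.resize(a[0],(400,300)),cv2.resize(a[1],(400,300))]))
E
```

```text
{'time': 0.0, 'joint_pos': [1.055, 0.427, 0.074, 1.607, -0.034, 1.111, -0.067], 'qd': [-0.003, 0.0, 0.001, -0.002, 0.001, -0.0, -0.001], 'joint_torque': [0.0, -93.583, 3.667, -45.419, -0.049, 0.02, 0.0], 'ee_pos': [0.242, -0.63, 0.404], 'eef_rot': [-3.088, -0.573, 0.001], 'contact_force': [0.507, -0.726, -0.388], 'moment': [-0.032, 0.005, -0.01], 'grip_force': 0.0, 'width': 0.094} 0.1804
scene 48.64000488856267 255.905109812481 197.92026447819742 [[0.19, 0.554, -0.811, 1.649], [0.982, -0.102, 0.16, -0.243], [0.006, -0.826, -0.563, 0.853], [0.0, 0.0, 0.0, 1.0]]
red [(1010, [341.1, 226.2], [324, 208, 36, 37]), (863, [404.3, 218.2], [385, 202, 37, 35]), (294, [119.5, 13.7], [109, 7, 22, 15]), (247, [291.3, 8.6], [283, 2, 18, 14])]
yel []
blue [(601, [306.1, 207.4], [296, 178, 21, 48]), (470, [225.9, 208.9], [210, 194, 36, 35])]
brass [(72418, [264.1, 218.6], [0, 62, 512, 308]), (1060, [273.6, 15.6], [224, 0, 101, 25]), (1040, [11.3, 179.8], [0, 153, 31, 57]), (965, [147.8, 20.3], [96, 0, 91, 29])]
top 47.44230884060074 250.89044943017126 190.7283481437828 [[0.025, -0.987, 0.157, 0.327], [-0.999, -0.028, -0.02, -0.008], [0.024, -0.157, -0.987, 1.401], [0.0, 0.0, 0.0, 1.0]]
red [(624, [309.9, 216.4], [293, 202, 35, 30]), (599, [200.7, 62.5], [190, 48, 22, 31]), (575, [144.2, 59.4], [133, 46, 23, 30])]
yel []
blue [(77, [279.6, 199.8], [272, 196, 21, 9])]
brass [(118567, [228.3, 233.1], [0, 43, 477, 341])]
```

View pics/top0.png

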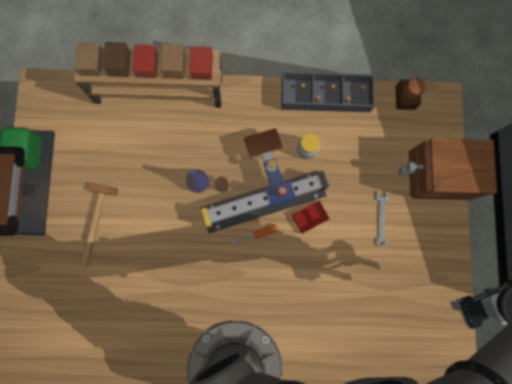

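View pics/scene0.png

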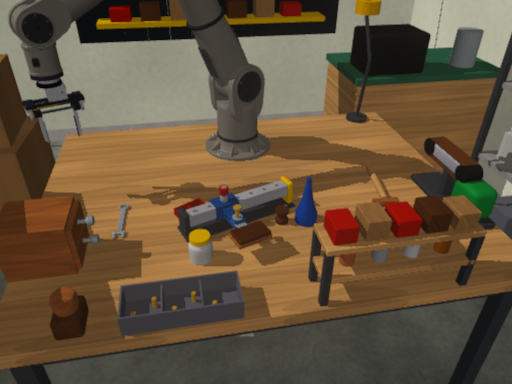

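The top view shows the yellow end post at about (207,217), the dark post near (322,182), the red knob near (282,191) and the brass pin near (270,163). The scene view shows the knob near (224,190) and the pin near (238,210).

Run:
```python
from h import *
a=cv2.imread("pics/top0.png")[130:245,190:345]; b=cv2.imread("pics/scene0.png")[170:250,165:305]
a=cv2.resize(a,None,fx=4,fy=4,interpolation=cv2.INTER_CUBIC);b=cv2.resize(b,None,fx=4,fy=4,interpolation=cv2.INTER_CUBIC)
cv2.imwrite("pics/c1.png",a);cv2.imwrite("pics/c2.png",b)
```

```text
(no output)
```

View pics/c1.png

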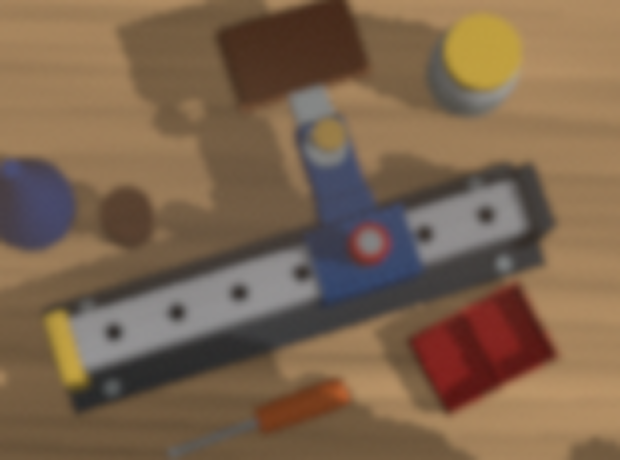

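View pics/c2.png

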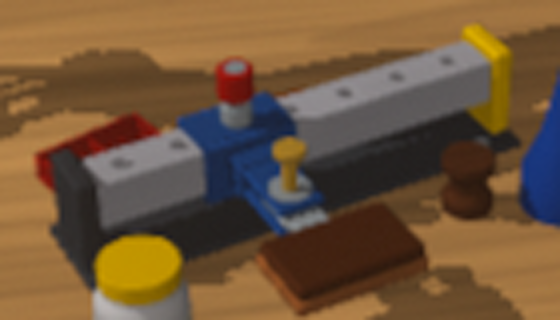

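Crop 1: knob top (370,242), pin head (329,134), holes from (114,332) to (486,215). Crop 2: pin head (288,146), knob top (235,67), holes visible on both sides of the sleeve.

```bash
cat >> h.py <<'E'
def tri(c1,p1,c2,p2):
    A=[];b=[]
    for c,p in((c1,p1),(c2,p2)):
        o,d=ray(c,*p); d=d/np.linalg.norm(d); M=np.eye(3)-np.outer(d,d); A.append(M); b.append(M@o)
    return np.linalg.lstsq(np.vstack(A),np.hstack(b),rcond=None)[0]
E
python3 - <<'E'
from h import *
t=manip.calibration("top"); s=manip.calibration("scene")
T=lambda x,y:((x+.5)/4-.5+190,(y+.5)/4-.5+130); S=lambda x,y:((x+.5)/4-.5+165,(y+.5)/4-.5+170)
H=np.array([onz(t,*T(*p),.08) for p in((114,332),(177,312),(239,293),(302,273),(425,234),(486,215))])
ax=np.polyfit([3,2,1,0,-2,-3],H[:,:2],1); yv=-ax[0]*-1; print("spacing",np.linalg.norm(ax[0])); y=ax[0]/np.linalg.norm(ax[0]); x=np.array([y[1],-y[0]])
# index0=next hole is i=0 at 302? steps: 302 is next hole
H0=ax[1]; knob=H0-y*.05
print("y",y,"x",x,"yaw y",np.degrees(np.arctan2(y[1],y[0])),"hole fit next",H0,"knob by holes",knob)
print("knob top ray",onz(t,*T(370,242),.136), "scene",onz(s,*S(235,67),.136))
print("pin tri",tri(t,T(329,134),s,S(288,146)),"pin exp",knob+x*.09, [onz(t,*T(329,134),z)[:2].round(4) for z in(.104,.116)],[onz(s,*S(288,146),z)[:2].round(4) for z in(.104,.116)])
st=manip.state(); M=R.from_rotvec(st["eef_rot"]).as_matrix(); print(M.round(3))
w=manip.calibration("wrist"); print(np.round(w["pose"],3).tolist(),w["fov_y"])
E
```

```text
spacing 0.04990906882178628
y [-0.32867373  0.94444353] x [0.94444353 0.32867373] yaw y 109.1882958394758 hole fit next [ 0.51716938 -0.0791652 ] knob by holes [ 0.53360306 -0.12638738]
knob top ray [ 0.53355585 -0.12601826  0.136     ] scene [ 0.53529828 -0.12633156  0.136     ]
pin tri [ 0.61846489 -0.09685231  0.11474463] pin exp [ 0.61860298 -0.09680674] [array([ 0.621 , -0.0966]), array([ 0.6183, -0.0958])] [array([ 0.6033, -0.0957]), array([ 0.62 , -0.098])]
[[ 0.933  0.359 -0.   ]
 [ 0.359 -0.933  0.001]
 [-0.    -0.001 -1.   ]]
[[0.358, -0.903, -0.237, 0.312], [-0.934, -0.347, -0.09, -0.603], [-0.001, 0.254, -0.967, 0.384], [0.0, 0.0, 0.0, 1.0]] 62.49605887701212
```

```bash
python3 -m crank '[[34,-22.6,0,0,0,0,0],[34,-22.6,0,0,0,0,0],[34,-22.6,0,0,0,0,0],[34,-22.6,0,0,0,0,0],[34,-22.6,0,0,0,0,0],[34,-22.6,0,0,0,0,0],[34,-22.6,0,0,0,0,0],[34,-22.6,0,0,0,0,0]]' && python3 -m crank '[[34,-22.6,0,0,0,0,0],[34,-22.6,0,0,0,0,0],[34,-22.6,0,0,0,0,0],[34,-22.6,0,0,0,0,0],[34,-22.6,0,0,0,0,0],[34,-22.6,0,0,0,0,0],[34,-22.6,0,0,0,0,0],[0,0,0,0,0,0.032,0],[0,0,0,0,0,0,0]]'; python3 -c "
from h import *
print(totool([.6187,-.0968,.335]),manip.state()['contact_force'])
i=manip.get_image('wrist'); cv2.imwrite('pics/w1.png',i); w=manip.calibration('wrist')
for p in([.6187,-.0968,.115],[.5338,-.1262,.136]): print(proj(w,p))"
```

```text
time: 0.9
ee_pos: [0.4318, -0.3622, 0.4046]
eef_rot: [-3.089, -0.573, 0.0]
contact_force: [0.5, 0.6, 0.8]
width: 0.0336
grip_force: 0.0
time: 1.8
ee_pos: [0.5969, -0.1297, 0.4041]
eef_rot: [-3.097, -0.525, 0.001]
contact_force: [-0.3, -0.1, 0.3]
width: 0.0008
grip_force: 0.0
[ 31.45641375 -23.80939251  69.13566858] [-0.31699668 -0.11926988  0.30570235]
[226.97019253 165.56644818]
[227.04967718 272.58913475]
```

View pics/w1.png

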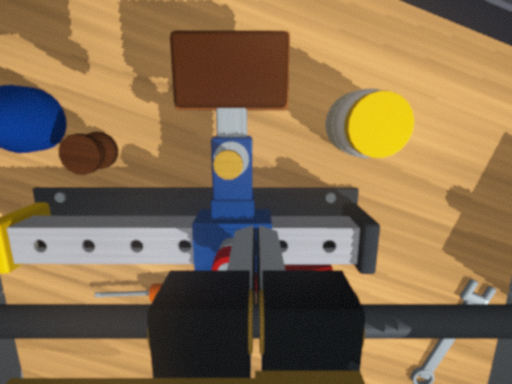

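The wrist view shows the brass head at (229,165), about 2 px from the prediction of (227,166), with the rail square to the image. Next I move above the pin.

```bash
python3 -m crank '[[15.5,-11.5,0,0,0,0,0],[16,-11.5,0,0,0,0,0],[0,0,30,0,0,0,0],[0,0,30,0,0,0,0],[0,0,7,0,0,0,0],[0,0,0,0,0,0,0]]'; python3 -c "
from h import *
print(totool([.6190,-.0976,.285]),manip.state()['contact_force'])
i=manip.get_image('scene'); cv2.imwrite('pics/s1.png',cv2.resize(i[140:250,165:305],None,fx=4,fy=4)); 
"
```

```text
time: 2.45
ee_pos: [0.6183, -0.0996, 0.3371]
eef_rot: [-3.098, -0.522, 0.003]
contact_force: [0.8, -0.0, 0.5]
width: 0.0008
grip_force: 0.0
[ 1.46665277 -1.63964914 52.05779029] [ 0.78828133 -0.03759892  0.53409623]
```

View pics/s1.png

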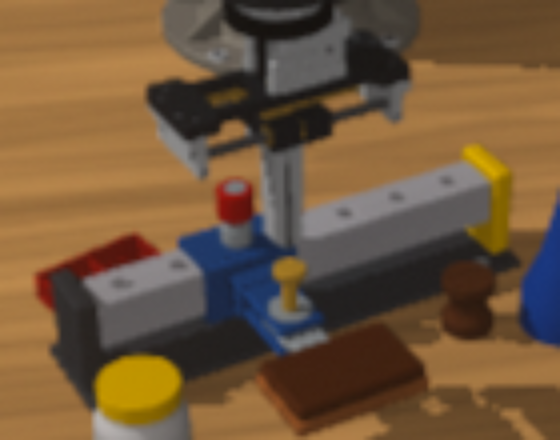

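The fingers stand above the pin head at about (285,250) and the head is at (290,265), so they are nearly aligned. Next I press down.

```bash
python3 -m crank '[[1.5,-1.5,10,0,0,0,0],[0,0,8,0,0,0,0],[0,0,5,0,0,0,0],[0,0,5,0,0,0,0],[0,0,5,0,0,0,0],[0,0,5,0,0,0,0],[0,0,0,0,0,0,0]]' && python3 -m crank '[[0,0,4,0,0,0,0],[0,0,4,0,0,0,0],[0,0,3,0,0,0,0],[0,0,0,0,0,0,0]]'
```

```text
time: 3.2
ee_pos: [0.6197, -0.0968, 0.299]
eef_rot: [-3.098, -0.523, 0.001]
contact_force: [-0.5, -0.4, -0.5]
width: 0.0004
grip_force: 0.0
time: 3.6
ee_pos: [0.6197, -0.0968, 0.2882]
eef_rot: [-3.098, -0.523, 0.0]
contact_force: [-0.5, -0.5, 0.0]
width: 0.0
grip_force: 0.0
```

```bash
python3 -c "
from h import *
i=manip.get_image('scene'); cv2.imwrite('pics/s2.png',cv2.resize(i[140:250,165:305],None,fx=4,fy=4)); 
"
```

```text
(no output)
```

View pics/s2.png

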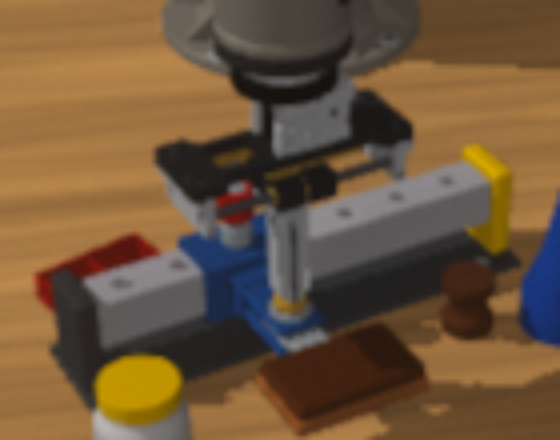

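The pin has been pushed most of the way; its head at (288,305) is nearly on the fork. I continue gently until it seats firmly.

```bash
python3 -m crank '[[0,0,2,0,0,0,0],[0,0,1.5,0,0,0,0],[0,0,0,0,0,0,0]]' && python3 -m crank '[[0,0,1,0,0,0,0],[0,0,1,0,0,0,0],[0,0,0,0,0,0,0],[0,0,0,0,0,0,0]]'
```

```text
time: 3.95
ee_pos: [0.6197, -0.0968, 0.2855]
eef_rot: [3.098, 0.523, 0.0]
contact_force: [-2.1, -0.5, 6.2]
width: 0.0003
grip_force: 3.2
time: 4.35
ee_pos: [0.6199, -0.0974, 0.2851]
eef_rot: [3.097, 0.522, 0.002]
contact_force: [-9.1, -1.2, 28.5]
width: 0.0007
grip_force: 14.5
```

The force rises and motion stops at the seated height, so the pin is home. Next I lift, open and go over the knob.

```bash
python3 -m crank '[[0,0,-20,0,0,0,0],[0,0,-30,0,0,0,0],[0,0,-30,0,0,0,100],[-30,0,0,0,0,0,100],[-30,0,0,0,0,0,100],[-30,0,0,0,0,0,100],[0,0,0,0,0,0,100],[0,0,0,0,0,0,100]]'; python3 -c "
from h import *
print(totool([.5341,-.1267,.306]))
i=manip.get_image('wrist'); cv2.imwrite('pics/w2.png',i); w=manip.calibration('wrist')
for p in([.6187,-.0968,.086],[.5338,-.1262,.136]): print(proj(w,p))"
```

```text
time: 5.15
ee_pos: [0.5345, -0.1266, 0.3635]
eef_rot: [3.098, 0.522, 0.001]
contact_force: [0.9, 0.0, -0.2]
width: 0.0451
grip_force: 0.0
[-4.32723899e-01 -3.11174119e-02  5.74751507e+01]
[255.43942331  96.14431356]
[255.29172248 227.75209459]
```

View pics/w2.png

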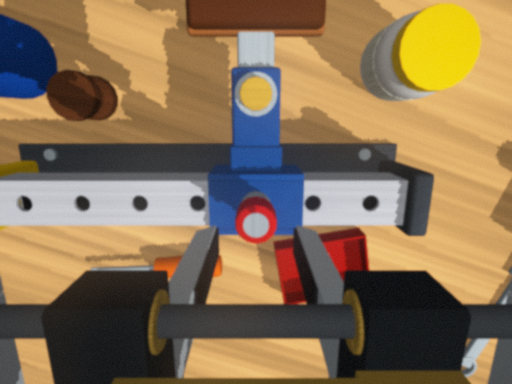

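The wrist view shows the pin head seated at (257,94) and the knob top centred near (257,222) between the opening fingers. The sleeve is still at its start. Next I descend and grip the knob.

```bash
python3 -m crank '[[1.5,1,0,0,0,0,100],[0,0,0,0,0,0,100],[0,0,0,0,0,0,100],[0,0,20,0,0,0,100],[0,0,20,0,0,0,100],[0,0,15,0,0,0,100],[0,0,2,0,0,0,60],[0,0,0,0,0,0,0],[0,0,0,0,0,0,0],[0,0,0,0,0,0,0]]' && python3 -m crank '[[0,0,0,0,0,0,0],[0,0,0,0,0,0,0],[0,0,0,0,0,0,0],[0,0,0,0,0,0,0],[0,0,0,0,0,0,0]]'
```

```text
time: 6.2
ee_pos: [0.5367, -0.1268, 0.307]
eef_rot: [3.097, 0.523, 0.002]
contact_force: [-0.3, -0.3, 0.4]
width: 0.0654
grip_force: 0.0
time: 6.7
ee_pos: [0.5364, -0.1267, 0.3062]
eef_rot: [-3.098, -0.523, -0.0]
contact_force: [-0.1, 0.1, 1.4]
width: 0.0296
grip_force: 30.0
```

```bash
python3 -m crank '[[0,0,-5,0,0,0,0],[0,0,-5,0,0,0,0],[0,0,-5,0,0,0,0],[0,0,-5,0,0,0,0],[0,0,0,0,0,0,0],[0,0,0,0,0,0,0]]'
```

```text
time: 7.3
ee_pos: [0.5364, -0.1267, 0.3262]
eef_rot: [-3.098, -0.523, -0.0]
contact_force: [1.8, 1.0, -8.0]
width: 0.0295
grip_force: 30.0
```

```bash
python3 -m crank '[[0,-8,0,0,0,0,0],[0,-10,0,0,0,0,0],[0,-10,0,0,0,0,0],[0,-10,0,0,0,0,0],[0,-8,0,0,0,0,0],[0,-4,0,0,0,0,0],[0,0,0,0,0,0,0],[0,0,0,0,0,0,0]]'
```

```text
time: 8.1
ee_pos: [0.52, -0.0794, 0.3262]
eef_rot: [-3.097, -0.524, 0.0]
contact_force: [2.0, 2.5, -8.8]
width: 0.0297
grip_force: 30.0
```

```bash
python3 -m crank '[[0,0,4,0,0,0,0],[0,0,4,0,0,0,0],[0,0,4,0,0,0,0],[0,0,0,0,0,0,0]]' && python3 -m crank '[[0,0,3,0,0,0,0],[0,0,2,0,0,0,0],[0,0,0,0,0,0,0]]'
```

```text
time: 8.5
ee_pos: [0.5201, -0.0797, 0.3136]
eef_rot: [-3.098, -0.523, 0.0]
contact_force: [2.2, 1.8, -7.0]
width: 0.0296
grip_force: 30.0
time: 8.8
ee_pos: [0.52, -0.0796, 0.309]
eef_rot: [-3.098, -0.523, 0.0]
contact_force: [1.2, 0.8, -6.3]
width: 0.0295
grip_force: 30.0
```

The spring still pulls down below the 14 mm rest height, so the plunger is in the hole. I finish lowering.

```bash
python3 -m crank '[[0,0,2,0,0,0,0],[0,0,1.5,0,0,0,0],[0,0,0,0,0,0,0],[0,0,0,0,0,0,0]]'; python3 -c "
from h import *
i=manip.get_image('wrist'); j=manip.get_image('scene'); cv2.imwrite('pics/e.png',np.hstack([cv2.resize(i,(400,300)),cv2.resize(j[140:245,165:305],(400,300))]))"
```

```text
time: 9.2
ee_pos: [0.52, -0.0796, 0.3062]
eef_rot: [3.098, 0.523, 0.0]
contact_force: [-2.9, 1.6, 5.3]
width: 0.0296
grip_force: 30.0
```

View pics/e.png

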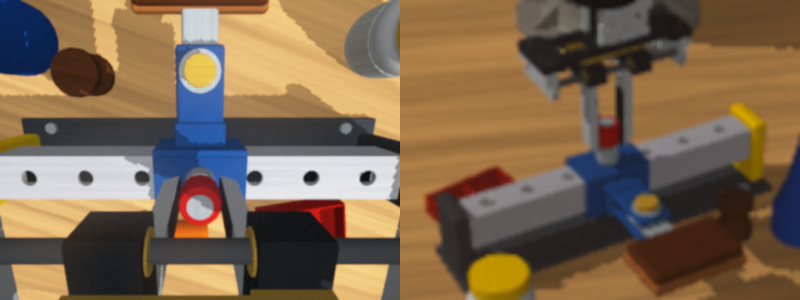

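The sleeve is one hole nearer yellow, with three holes free on each side. The pin head is seated, the knob is gripped at its home height, and the reaction is upward, so the plunger has bottomed.

```bash
python3 -m crank '[[0,0,0,0,0,0,0],[0,0,0,0,0,0,0],[0,0,0,0,0,0,0]]'; python3 -c "
from plant import manip
print(manip.job_done())"
```

```text
time: 9.6
ee_pos: [0.52, -0.0796, 0.3062]
eef_rot: [3.098, 0.523, 0.0]
contact_force: [-3.4, 0.4, 5.3]
width: 0.0294
grip_force: 30.0
the job is handed in; nothing more can be done
None
```

I handed the job in at 9.6 s: hinge pin seated, sleeve one hole (50 mm by arm travel) nearer the yellow end, plunger home there and red knob still gripped at 30 N; the hand-in returned no verdict.

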